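# Function-test the emergency stop of a print-room delivery conveyor

## Robot

A 6-joint arm with a two-finger parallel gripper is mounted at the origin on the work surface. World frame = base frame: x ahead of the robot, y to its left, z up, the work surface at z = 0. Lengths are in m, angles in rad, forces in N, time in s.
With the tool pointing down it reaches from about 0.35 to 0.925 m from the base axis. Payload 6.4 kg.
Tool frame: the origin (TCP) lies at the very end of the fingers, on their centre line; the grasp point (between the pads) lies 19 mm behind it; y points along the fingers, x is the direction in which the jaws open and shut, and the axes are right-handed (so a half turn about y gives the same grasp; the last joint's range is limited). The gripper opens to 85 mm and grips with 20 to 120 N. Pads are 22 mm wide; open, the fingers measure 114 mm over their backs; the gripper's body (76 mm by 85 mm) begins 54 mm behind the grasp point. The pads swing forward as they close: fully open they stand 13 mm farther back than shut.
Start: joints at [-1.487, 0.245, 1.558, -0, 1.339, -0.174], TCP at [0.166, -0.629, 0.231] pointing down, gripper open.
Joint ranges: [-3.13, 3.13], [-1.02, 2.26], [0.13, 2.54], [-0.95, 4.09], [0.21, 2.88], [-2.74, 2.74]. Speed limits (rad/s): [2.57, 2.57, 3.14, 3.14, 3.14, 3.14].

## Interface

Orientations are given as a unit quaternion [w, x, y, z].
In Python, from cell import arm, capture, get_calibration, ticket gives the robot as it stands.
- The arm moves only by the tool arm_command, never from a script. Its argument "steps" is a list of rows, each an object of numbers: "tx", "ty", "tz": the shift along the tool's x, y, z in mm; "rx", "ry", "rz": the turn, a rotation vector about the tool's x, y, z in rad. A call has 1 to 10 rows; each row shifts and turns the pose as measured when the row begins, along the tool's axes as they then stand; what a row does not reach is not made up. A row lasts 1/12 s, in which the tool goes at most 41.7 mm and 7.16 degrees, less where a joint would pass 70% of its speed; a pose out of reach is approached as far as the arm can. A call with a gripper value outside its range is refused whole. "hand" is the opening, from 0 (shut) to 1 (fully open), set as the call begins (left out, the last holds). The fingers move at their own pace and stop on an object; "squeeze" is the grip in N (left out, the last holds). Time passes only in rows, so rows that do not move let the fingers close. It gives the time, the measured TCP pose, the force and the opening at its end, in the units of the state.
- arm.read_state(): the state, without advancing time (a new reading comes with each control period).
- capture(name): name is "scene" or "top" or "wrist"; returns the picture (384x512x3 uint8, blue, green, red); there is no depth.
- get_calibration(name): a dict with "camera_matrix" (3x3 intrinsics, pixels), "R" (3x3) and "t" (3): a world point X has camera coordinates R X + t. Camera axes: x right, y down, z forward; pixel columns grow to the right and rows downward; lengths in m; the calibration is good to about 2 mm. A picture is of the moment at which its call begins: read the wrist's pose just before it. get_calibration takes no time and is no camera call; for the wrist camera it gives the pose at the moment of the call.
- ticket.sign_off(): hands the job in, once; it reports no verdict.
The state is a dict: "clock": time; "q": joint angles; "qd": joint speeds; "tau": joint torques, N m; "position": TCP position; "tool_rot": TCP orientation; "force": force on the tool from outside, world axes, zero at the start; "moment": the same for the moment, N m; "grip_width": finger opening in m.
Only numpy, scipy, OpenCV 4.12 (cv2) and the standard library are available. Lean on these libraries where they do the work, as an engineer would, in place of code of your own. Each camera call takes 0.05 s, during which the arm holds its last target. There are 200 camera calls.

## Task

Do the conveyor's stop-button check: press the big mushroom stop button in until it latches, take the finger off so that it is seen to stay in by itself, then push its raised grip web round clockwise with the fingertip until it unlatches and the head springs back out, and finally press the proud reset button on the other station fully in and let it go. Only push, as with a single fingertip: never take the mushroom head or its web between the fingers. Do not press the shrouded start button, and leave everything that lies about where it is.

Things in the scene. Friction and masses are not known exactly. Their poses are not given: they have to be found in the camera images.
- estop_box: Stop station, bolted to the bench: grey box 90 x 90 mm on a round post, cover at 144 mm above the bench, carrying one big mushroom head on a round yellow disc. Origin on the bench under the middle of the box, x and y along its sides, z up. Station and conveyor may stand elsewhere and turned in each run, and the two stations may change places. A steel conduit runs down its +x side.
- estop_top (a point): Centre of the top of the mushroom stop button's raised grip web. The mushroom is a round head 60 mm in diameter and 10 mm thick; across its middle stands a straight upright web 52 mm long, 14 mm wide and 14 mm high above the round head. x points along the web's length, z up; the point turns and sinks with the head. Unpressed, the web's top stands 38 mm above the box cover (182 mm above the bench).
- estop_stem (a joint): How far the mushroom head is pressed in, m: 0 out, 0.009 hard stop. Spring 3 N at rest, 8.5 N at the stop, a little stiffer at 0.003 (about 8 N): press on down to the stop with 12 to 15 N. A catch snaps in at about 0.0075; let go, the head stays in at about 0.0065. Turned free, it springs back to 0; if a finger is above it, it follows as the finger lifts.
- estop_head (a joint): Turn of the mushroom head, rad: 0 at rest, grows clockwise seen from above, stop at 0.8. A light spring turns it back to 0 (0.02 N m at 0, 0.085 N m at 0.8). The catch lets go at about 0.4 to 0.5; turned to 0.6 or more it is surely released. Counter-clockwise it does not turn.
- button_box: Button station, bolted to the bench: grey box 90 mm (x) x 160 mm (y) on a round post, cover at 144 mm above the bench. In a row along its y: proud reset button at y = +50 mm, small domed pilot lamp in the middle (12 mm high), shrouded start button at y = -50 mm. Origin on the bench under the middle of the box, z up.
- reset_button_top (a point): Middle of the top of the reset button: a black cap 30 mm in diameter standing proud of its thin bezel, top 18 mm above the cover (162 mm above the bench); pressed straight down.
- reset_button (a joint): How far the reset button is pressed, m: 0 out, 0.006 fully in. Spring, 1.5 N to 5 N; comes back when let go.
- start_button (a joint): How far the start button is pressed, m: 0 out, 0.006 fully in. A black cap 29 mm in diameter lying inside a raised steel shroud ring 38 mm in diameter, 14 mm high. It must not be pressed.
- cards_a: Stack of cards 105 x 148 x 30 mm lying on the conveyor belt (belt top 117 mm above the bench). Origin at its underside.
- cards_b: Stack of cards 148 x 105 x 22 mm lying on the belt. Origin at its underside.
- ink: Ink bottle, 52 mm in diameter, 130 mm high, standing between the stations. Origin at its underside.
- tape: Roll of tape lying flat, 100 mm across, 24 mm high, on the bench before the stations. Origin at its underside.
- mug: Mug, 76 mm across, 85 mm high, on the bench. Origin at its underside.
- screwdriver: Screwdriver lying on the bench before the stations. Origin at its underside.
- loupe: Printer's loupe, 44 mm across, 44 mm high, standing on the bench. Origin at its underside.

How it is judged:
By the outcome, as a careful person would: the job done as asked, in the order asked, and still so for the second after the job is handed in, with the robot touching nothing.
It also fails if it takes over 45 s, if anything falls off the work surface, if the arm or the gripper's body presses on something with over 40 N, if the wrist force passes 120 N, or if a joint passes its speed limit or range.

## Working session

There is one attempt and no reset: what is moved stays moved. The work goes in short steps, Python scripts to look and compute and a tool call to move; the robot and the scene stay as the last step left them, time stands still between calls to the robot, and variables do not carry over. Pictures are saved under pics/ and viewed, about 8 in all and at most 12, crops included, and the job is handed in when it is done.

Besides the shell and the picture viewer there is one more tool, called after ">>>" as name(argument=value, ...), one argument or row to a line, values as JSON. arm_command: Moves the arm, as the interface text tells. Its arguments: {"type":"object","properties":{"steps":{"type":"array","items":{"type":"object","properties":{"tx":{"type":"number"},"ty":{"type":"number"},"tz":{"type":"number"},"rx":{"type":"number"},"ry":{"type":"number"},"rz":{"type":"number"}}}},"hand":{"type":"number"},"squeeze":{"type":"number"}},"required":["steps"]}

```bash
mkdir -p pics; ls; cat > h.py <<'E'
import numpy as np, cv2
from cell import arm, capture, get_calibration, ticket
def snap(n,f):
    c=get_calibration(n); im=capture(n); cv2.imwrite('pics/'+f+'.png',im); np.savez('pics/'+f+'.npz',**{k:np.array(c[k]) for k in('camera_matrix','R','t')}); return im
def unproj(f,u,v,z):
    c=np.load('pics/'+f+'.npz'); d=c['R'].T@np.linalg.inv(c['camera_matrix'])@np.array([u,v,1.]); o=-c['R'].T@c['t']
    return o+d*(z-o[2])/d[2]
def proj(f,X):
    c=np.load('pics/'+f+'.npz'); p=c['camera_matrix']@(c['R']@np.array(X)+c['t']); return p[:2]/p[2]
E
python3 - <<'E'
from h import *
a=snap('top','top0'); b=snap('scene','scene0')
cv2.imwrite('pics/top0x.png',cv2.resize(a,(800,600),interpolation=cv2.INTER_CUBIC))
s=arm.read_state(); print({k:np.round(s[k],4) for k in('clock','position','tool_rot','force')})
E
```

```text
pics
{'clock': np.float64(0.1), 'position': array([ 0.1657, -0.628 ,  0.2303]), 'tool_rot': array([ 0.5606, -0.5596,  0.432 , -0.4312]), 'force': array([-0.3743,  0.7823,  0.3031])}
```

View pics/top0x.png

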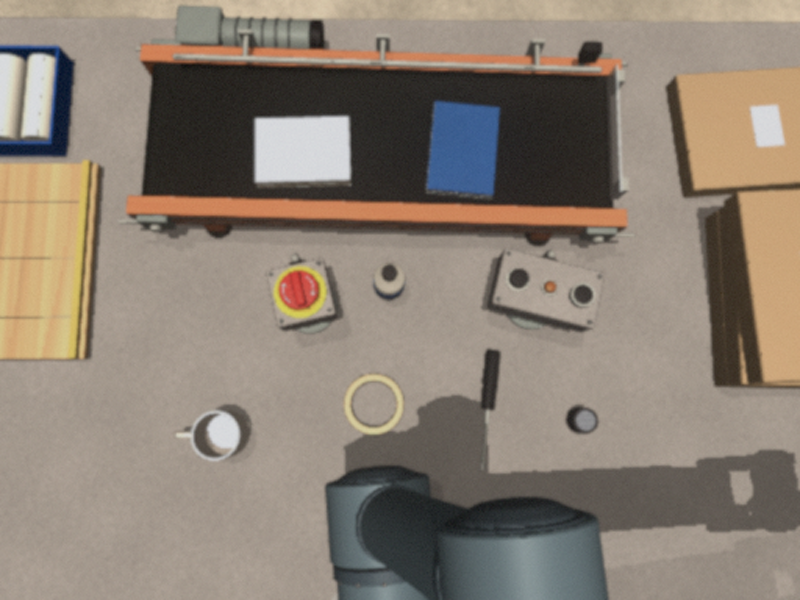

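View pics/scene0.png

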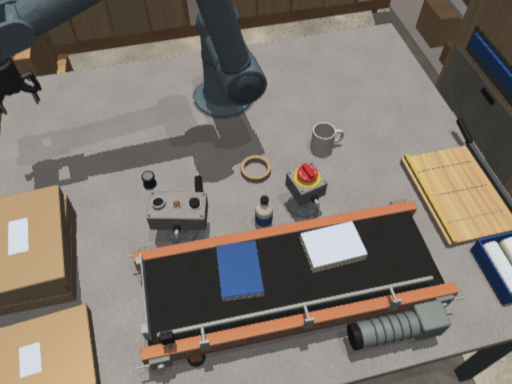

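The top view shows the stop station at about (300,290) in the 800×600 picture, and the button station at about (548,288). The proud reset button is on its left at (518,278) and the ringed start button on its right at (582,294). I'll enlarge the two stations.

```bash
python3 - <<'E'
from h import *
a=cv2.imread('pics/top0.png')
l=cv2.resize(a[155:220,165:222],None,fx=7,fy=7,interpolation=cv2.INTER_CUBIC)
r=cv2.resize(a[155:220,308:390],None,fx=7,fy=7,interpolation=cv2.INTER_CUBIC)[:, :400+0]
r=cv2.resize(a[155:220,310:367+22],None,fx=5,fy=7,interpolation=cv2.INTER_CUBIC)
im=np.hstack([l,r]);print(im.shape);cv2.imwrite('pics/crop0.png',im)
print(unproj('top0',192,186,.182),unproj('top0',332,178,.162),unproj('top0',373,188,.144))
c=get_calibration('top');print(-np.array(c['R']).T@np.array(c['t']),c['camera_matrix'][0][0])
E
```

```text
(455, 794, 3)
[0.53709059 0.13337319 0.182     ] [ 0.55880239 -0.19318776  0.162     ] [ 0.53761245 -0.29460489  0.144     ]
[0.36264876 0.01397432 1.19373137] 447.1357711777774
```

View pics/crop0.png

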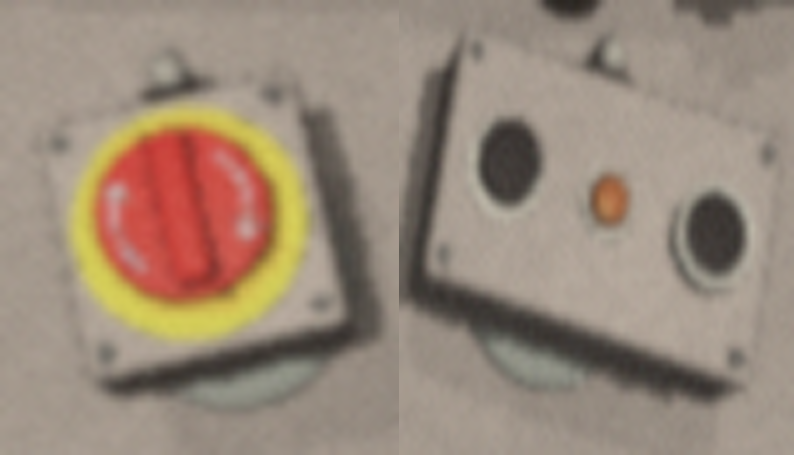

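Web ends at about crop (160,135) and (197,280). The reset cap is at crop (509,160), and the start cap, with its ring, at (716,233). Next I work out the poses and the first move.

```bash
cat >> h.py <<'E'
from scipy.spatial.transform import Rotation as Ro
def tool():
    s=arm.read_state(); q=np.array(s['tool_rot']); return np.array(s['position']),Ro.from_quat(q[[1,2,3,0]]).as_matrix(),s
E
python3 - <<'E'
from h import *
np.set_printoptions(precision=4,suppress=True)
L=lambda x,y:(165+(x+.5)/7-.5,155+(y+.5)/7-.5)
Rr=lambda x,y:(310+(x-399+.5)/5-.5,155+(y+.5)/7-.5)
e1=unproj('top0',*L(160,135),.182);e2=unproj('top0',*L(197,280),.182)
d=e1-e2;print('web',e1,e2,np.linalg.norm(d),(e1+e2)/2,np.degrees(np.arctan2(d[1],d[0])))
dc=unproj('top0',*L(189,223),.145);print('disc',dc)
bc=[unproj('top0',*L(*p),.144) for p in((58,143),(272,93),(320,303),(106,353))];print('screws mean',np.mean(bc,0),bc[1]-bc[0])
r=unproj('top0',*Rr(509,160),.162);s=unproj('top0',*Rr(716,233),.150);l=unproj('top0',*Rr(609,200),.154)
print('reset',r,'start',s,'lamp',l,np.linalg.norm((r-s)[:2]),np.degrees(np.arctan2(*(r-s)[[1,0]])))
p,R,st=tool();print('tool p',p,'\nR\n',R)
c=get_calibration('wrist');C=-np.array(c['R']).T@np.array(c['t']);print('cam in tool',R.T@(C-p),'axis in tool',R.T@np.array(c['R'])[2],'K',c['camera_matrix'][0][0])
print('q',np.array(st['q']))
g=np.array([.5,.11,.30]);print('to go in tool',R.T@(g-p)*1000)
E
```

```text
web [0.5654 0.1443 0.182 ] [0.5172 0.1314 0.182 ] 0.049909563872256216 [0.5413 0.1379 0.182 ] 15.02302241744369
disc [0.5424 0.1387 0.145 ]
screws mean [0.5428 0.1388 0.144 ] [ 0.0173 -0.0724  0.    ]
reset [ 0.5602 -0.1923  0.162 ] start [ 0.537  -0.2929  0.15  ] lamp [ 0.5478 -0.2411  0.154 ] 0.10321523265784756 76.99941327107673
tool p [ 0.1657 -0.628   0.2303] 
R
 [[ 0.2549 -0.0001  0.967 ]
 [-0.967   0.0018  0.2549]
 [-0.0018 -1.      0.0003]]
cam in tool [-0.0003 -0.1431  0.0801] axis in tool [-0.0007  0.9494 -0.3142] K 332.57249360413795
q [-1.4871  0.2458  1.5589  0.      1.3387 -0.1741]
to go in tool [-628.5203  -68.457   511.4326]
```

>>> arm_command(
  steps=[
    {"tx":-32,"tz":26,"ty":-4},
    {"tx":-32,"tz":26,"ty":-4},
    {"tx":-32,"tz":26,"ty":-4},
    {"tx":-32,"tz":26,"ty":-4},
    {"tx":-32,"tz":26,"ty":-4},
    {"tx":-32,"tz":26},
    {"tx":-32,"tz":26},
    {"tx":-32,"tz":26},
    {"tx":-32,"tz":26},
    {"tx":-32,"tz":26},
  ],
  hand=0,
  squeeze=20,
)

```text
invalid input
```

>>> arm_command(
  steps=[
    {"tx":-32,"tz":26},
    {"tx":-32,"tz":26},
    {"tx":-32,"tz":26},
    {"tx":-32,"tz":26},
    {"tx":-32,"tz":26},
    {"tx":-32,"tz":26},
    {"tx":-32,"tz":26},
    {"tx":-32,"tz":26},
    {"tx":-32,"tz":26},
    {"tx":0},
  ],
)

```text
invalid input
```

>>> arm_command(
  steps=[
    {"tx":-32,"ty":-4,"tz":26,"rx":0,"ry":0,"rz":0},
    {"tx":-32,"ty":-4,"tz":26,"rx":0,"ry":0,"rz":0},
  ],
  hand=0,
  squeeze=20,
)

```text
clock: 0.27
position: [0.1969, -0.555, 0.2344]
tool_rot: [0.56, -0.557, 0.435, -0.432]
force: [-0.2, 0.0, 0.7]
grip_width: 0.0639
```

>>> arm_command(
  steps=[
    {"tx":-32,"ty":-4,"tz":26,"rx":0,"ry":0,"rz":0},
    {"tx":-32,"ty":-4,"tz":26,"rx":0,"ry":0,"rz":0},
    {"tx":-32,"ty":-4,"tz":26,"rx":0,"ry":0,"rz":0},
    {"tx":-32,"ty":-4,"tz":26,"rx":0,"ry":0,"rz":0},
    {"tx":-32,"ty":0,"tz":26,"rx":0,"ry":0,"rz":0},
    {"tx":-32,"ty":0,"tz":26,"rx":0,"ry":0,"rz":0},
    {"tx":-32,"ty":0,"tz":26,"rx":0,"ry":0,"rz":0},
    {"tx":-32,"ty":0,"tz":26,"rx":0,"ry":0,"rz":0},
    {"tx":-32,"ty":0,"tz":26,"rx":0,"ry":0,"rz":0},
    {"tx":-32,"ty":0,"tz":26,"rx":0,"ry":0,"rz":0},
  ],
)

```text
clock: 1.1
position: [0.3673, -0.1737, 0.2492]
tool_rot: [0.56, -0.554, 0.439, -0.433]
force: [0.9, -0.4, -0.3]
grip_width: -0.0001
```

>>> arm_command(
  steps=[
    {"tx":-32,"ty":0,"tz":26,"rx":0,"ry":0,"rz":0},
    {"tx":-32,"ty":0,"tz":26,"rx":0,"ry":0,"rz":0},
    {"tx":-32,"ty":0,"tz":26,"rx":0,"ry":0,"rz":0},
    {"tx":-32,"ty":0,"tz":26,"rx":0,"ry":0,"rz":0},
    {"tx":-32,"ty":0,"tz":26,"rx":0,"ry":0,"rz":0},
    {"tx":-32,"ty":0,"tz":26,"rx":0,"ry":0,"rz":0},
    {"tx":-32,"ty":0,"tz":26,"rx":0,"ry":0,"rz":0},
    {"tx":0,"ty":0,"tz":0,"rx":0,"ry":0,"rz":0},
  ],
)

```text
clock: 1.77
position: [0.4878, 0.0978, 0.2508]
tool_rot: [0.562, -0.555, 0.437, -0.431]
force: [0.7, 0.2, -0.4]
grip_width: 0.0001
```

```bash
python3 - <<'E'
from h import *
np.set_printoptions(precision=4,suppress=True)
p,R,s=tool();print(p,'\n',R,s['force'],s['clock'],s['q'])
print('go',R.T@(np.array([.503,.128,.25])-p)*1000,'rot to web15',np.degrees(np.arctan2(R[1,2],R[0,2])))
a=snap('wrist','w1');cv2.imwrite('pics/w1x.png',cv2.resize(a,(800,600),interpolation=cv2.INTER_CUBIC))
E
```

```text
[0.4878 0.0978 0.2508] 
 [[ 0.2467 -0.0004  0.9691]
 [-0.969   0.0133  0.2467]
 [-0.013  -0.9999  0.0028]] [ 0.7214  0.2268 -0.3698] 1.7667 [-0.0374 -0.139   1.9216  0.0135  1.3599  1.2813]
go [-25.486    1.1749  22.1971] rot to web15 14.2794689232815
```

View pics/w1x.png

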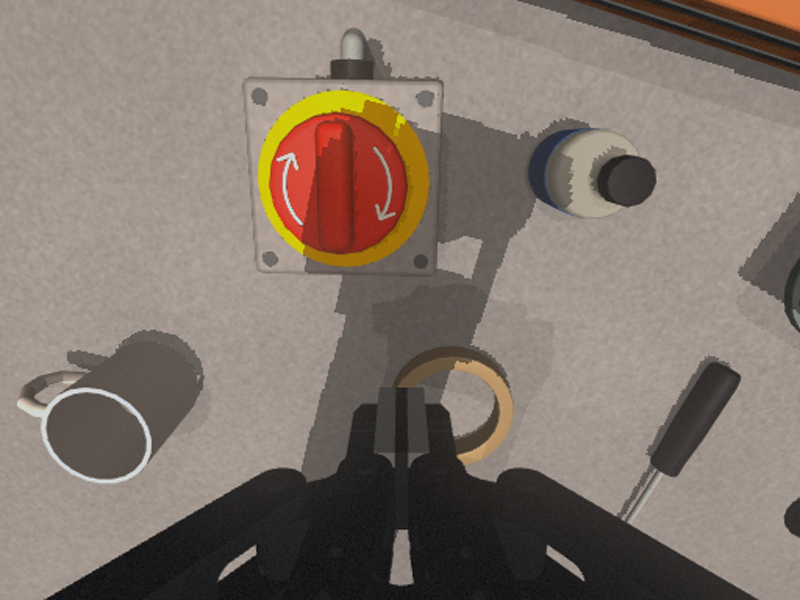

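The wrist view shows cover screws at (260,97), (426,99), (421,262) and (269,259). The web runs from about (334,120) to (336,252), and the arrows confirm clockwise.

```bash
python3 - <<'E'
from h import *
np.set_printoptions(precision=4,suppress=True)
k=512/800;u=lambda x,y,z:unproj('w1',(x+.5)*k-.5,(y+.5)*k-.5,z)
b=[u(*p,.1445) for p in((260,97),(426,99),(421,262),(269,259))]
c=np.mean(b,0);d=b[0]-b[3]+b[1]-b[2];print('centre',c,np.degrees(np.arctan2(d[1],d[0])),[np.linalg.norm(b[i]-b[i-1]) for i in range(4)])
m=[u(*p,.168) for p in((271,183),(407,183))];print('head width',np.linalg.norm(m[0]-m[1]),np.mean(m,0))
w=[u(*p,.182) for p in((332,122),(335,251))];d=w[0]-w[1];print('web',np.mean(w,0),np.linalg.norm(d),np.degrees(np.arctan2(d[1],d[0])))
p,R,s=tool();C=np.array([.542,.1385,.21]);print(R.T@(C-p)*1000)
E
```

```text
centre [0.5395 0.1404 0.1445] 13.010312406517592 [np.float64(0.07382782159104326), np.float64(0.07417250587529674), np.float64(0.07419302818908004), np.float64(0.0746630740330388)]
head width 0.05781506103288465 [0.5414 0.1402 0.168 ]
web [0.5401 0.1403 0.182 ] 0.050315830301181516 13.279580733710489
[-27.4368  40.8756  63.825 ]
```

>>> arm_command(
  steps=[
    {"tx":-13,"ty":8,"tz":31,"rx":0,"ry":0,"rz":-0.013},
    {"tx":-13,"ty":20,"tz":28,"rx":0,"ry":0,"rz":0},
    {"tx":-2,"ty":18,"tz":3,"rx":0,"ry":0,"rz":0},
    {"tx":0,"ty":4,"tz":0,"rx":0,"ry":0,"rz":0},
    {"tx":0,"ty":0,"tz":0,"rx":0,"ry":0,"rz":0},
  ],
)

```text
clock: 2.23
position: [0.5407, 0.1365, 0.1984]
tool_rot: [-0.557, 0.559, -0.434, 0.436]
force: [-0.3, 0.4, -0.1]
grip_width: -0.0
```

```bash
python3 - <<'E'
from h import *
np.set_printoptions(precision=4,suppress=True)
p,R,s=tool();print(p,'\n',R,s['force'],s['clock'])
print('go',R.T@(np.array([.541,.1395,.182])-p)*1000)
E
```

```text
[0.5407 0.1365 0.1984] 
 [[ 0.244   0.0007  0.9698]
 [-0.9698 -0.0041  0.244 ]
 [ 0.0042 -1.     -0.0003]] [-0.3011  0.3641 -0.0644] 2.2333
go [-2.9136 16.3635  1.0491]
```

>>> arm_command(
  steps=[
    {"tx":-3,"ty":8,"tz":1,"rx":0,"ry":0,"rz":0},
    {"tx":0,"ty":5,"tz":0,"rx":0,"ry":0,"rz":0},
    {"tx":0,"ty":4,"tz":0,"rx":0,"ry":0,"rz":0},
    {"tx":0,"ty":3,"tz":0,"rx":0,"ry":0,"rz":0},
    {"tx":0,"ty":2,"tz":0,"rx":0,"ry":0,"rz":0},
  ],
)

```text
clock: 2.65
position: [0.541, 0.1368, 0.1792]
tool_rot: [0.557, -0.556, 0.434, -0.438]
force: [-2.8, 0.8, 6.0]
grip_width: 0.0001
```

>>> arm_command(
  steps=[
    {"tx":0,"ty":3,"tz":0,"rx":0,"ry":0,"rz":0},
    {"tx":0,"ty":3,"tz":0,"rx":0,"ry":0,"rz":0},
    {"tx":0,"ty":3,"tz":0,"rx":0,"ry":0,"rz":0},
  ],
)

```text
clock: 2.9
position: [0.541, 0.1369, 0.174]
tool_rot: [0.557, -0.555, 0.434, -0.438]
force: [-4.5, 1.1, 7.2]
grip_width: 0.0002
```

>>> arm_command(
  steps=[
    {"tx":0,"ty":3,"tz":0,"rx":0,"ry":0,"rz":0},
    {"tx":0,"ty":3,"tz":0,"rx":0,"ry":0,"rz":0},
  ],
)

```text
clock: 3.07
position: [0.5413, 0.1369, 0.1728]
tool_rot: [0.558, -0.555, 0.434, -0.438]
force: [-11.0, 0.2, 21.1]
grip_width: 0.0
```

>>> arm_command(
  steps=[
    {"tx":0,"ty":-5,"tz":0,"rx":0,"ry":0,"rz":0},
    {"tx":0,"ty":-15,"tz":0,"rx":0,"ry":0,"rz":0},
    {"tx":0,"ty":-20,"tz":-20,"rx":0,"ry":0,"rz":0},
    {"tx":0,"ty":0,"tz":-20,"rx":0,"ry":0,"rz":0},
    {"tx":0,"ty":0,"tz":-20,"rx":0,"ry":0,"rz":0},
    {"tx":0,"ty":0,"tz":0,"rx":0,"ry":0,"rz":0},
  ],
)

```text
clock: 3.57
position: [0.4827, 0.1208, 0.2178]
tool_rot: [0.559, -0.554, 0.432, -0.441]
force: [0.3, -1.2, -0.2]
grip_width: -0.0003
```

```bash
python3 - <<'E'
from h import *
np.set_printoptions(precision=4,suppress=True)
p,R,s=tool();print(p,'\n',R,s['force'],s['clock'])
a=snap('wrist','w2');cv2.imwrite('pics/w2x.png',cv2.resize(a,(800,600),interpolation=cv2.INTER_CUBIC))
for z in(.182,.1755):
  for a in(26,-26): print(z,a,(proj('w2',[.5405+a*.00097,.1395+a*.000244,z])+.5)/.64-.5)
for z in(.168,.1615):
  for a in(30,-30): print(z,a,(proj('w2',[.5405+a*.000244,.1395-a*.00097,z])+.5)/.64-.5)
E
```

```text
[0.4827 0.1208 0.2178] 
 [[ 0.2378  0.0143  0.9712]
 [-0.9713 -0.0026  0.2378]
 [ 0.0059 -0.9999  0.0133]] [ 0.3173 -1.2446 -0.1814] 3.5667
0.182 26 [387.4838 119.1291]
0.182 -26 [389.6817 274.9024]
0.1755 26 [387.8575 120.0842]
0.1755 -26 [389.9533 270.7216]
0.168 30 [471.2395 196.0144]
0.168 -30 [307.2687 197.298 ]
0.1615 30 [468.9309 194.441 ]
0.1615 -30 [310.1346 195.6827]
```

View pics/w2x.png

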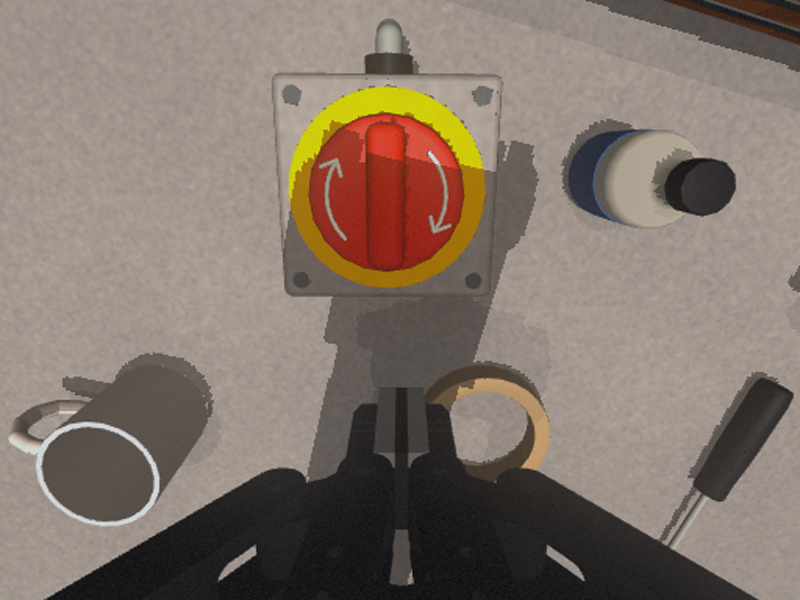

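Head 309–463 px across and web 121–271 px long match the model of the latched head (about 159 and 151), not the released one (164 and 156). So it is staying in by itself. Next I put the finger beside the near end of the web, on its -y side, at z = 0.170.

>>> arm_command(
  steps=[
    {"tx":11,"ty":0,"tz":20,"rx":-0.014,"ry":0,"rz":0},
    {"tx":8,"ty":5,"tz":16,"rx":0,"ry":0,"rz":0},
    {"tx":0,"ty":15,"tz":0,"rx":0,"ry":0,"rz":0},
    {"tx":0,"ty":15,"tz":0,"rx":0,"ry":0,"rz":0},
    {"tx":0,"ty":5,"tz":0,"rx":0,"ry":0,"rz":0},
    {"tx":0,"ty":0,"tz":0,"rx":0,"ry":0,"rz":0},
  ],
)

```text
clock: 4.12
position: [0.5298, 0.1098, 0.1785]
tool_rot: [0.556, -0.556, 0.433, -0.441]
force: [-0.8, -0.0, -0.3]
grip_width: 0.0002
```

```bash
cat > t.py <<'E'
from h import *
np.set_printoptions(precision=4,suppress=True)
p,R,s=tool();C=np.array([.540,.1403,.170]);A=np.array([[.238,-.971,0],[0,0,-1],[.971,.238,0]])
print(p,'rel web (x,y,z mm)',A@(p-C)*1000,'F in web',A@np.array(s['force']),s['clock'])
E
python3 t.py
```

```text
[0.5298 0.1098 0.1785] rel web (x,y,z mm) [ 27.2192  -8.5384 -17.1725] F in web [-0.158   0.2526 -0.8332] 4.1167
```

>>> arm_command(
  steps=[
    {"tx":0,"ty":4,"tz":-7,"rx":0,"ry":0,"rz":0},
    {"tx":0,"ty":5,"tz":-1,"rx":0,"ry":0,"rz":0},
    {"tx":0,"ty":1,"tz":0,"rx":0,"ry":0,"rz":0},
    {"tx":0,"ty":0,"tz":0,"rx":0,"ry":0,"rz":0},
  ],
)

```text
clock: 4.45
position: [0.5222, 0.1077, 0.1687]
tool_rot: [0.557, -0.555, 0.432, -0.441]
force: [0.2, 0.6, 0.8]
grip_width: -0.0002
```

```bash
python3 t.py
```

```text
[0.5222 0.1077 0.1687] rel web (x,y,z mm) [ 27.419    1.3253 -25.085 ] F in web [-0.4846 -0.76    0.355 ] 4.45
```

>>> arm_command(
  steps=[
    {"tx":-3,"ty":-2,"tz":0,"rx":0,"ry":0,"rz":0},
    {"tx":-3,"ty":0,"tz":0,"rx":0,"ry":0,"rz":0},
    {"tx":-3,"ty":0,"tz":0,"rx":0,"ry":0,"rz":0},
  ],
)

```text
clock: 4.7
position: [0.5204, 0.1169, 0.172]
tool_rot: [0.557, -0.555, 0.432, -0.442]
force: [-0.9, 1.6, -0.9]
grip_width: 0.0006
```

```bash
python3 t.py
```

```text
[0.5204 0.1169 0.172 ] rel web (x,y,z mm) [ 18.0999  -2.0368 -24.6266] F in web [-1.7639  0.8559 -0.4911] 4.7
```

>>> arm_command(
  steps=[
    {"tx":-3,"ty":1.5,"tz":0,"rx":0,"ry":0,"rz":0},
    {"tx":-3,"ty":0,"tz":0,"rx":0,"ry":0,"rz":0},
    {"tx":0,"ty":0,"tz":0,"rx":0,"ry":0,"rz":0},
  ],
)

```text
clock: 4.95
position: [0.5187, 0.1233, 0.171]
tool_rot: [0.557, -0.556, 0.431, -0.442]
force: [-0.1, -2.9, 0.3]
grip_width: -0.0002
```

```bash
python3 t.py
```

```text
[0.5187 0.1233 0.171 ] rel web (x,y,z mm) [ 11.4166  -1.0331 -24.7064] F in web [ 2.7946 -0.3321 -0.7607] 4.95
```

>>> arm_command(
  steps=[
    {"tx":-3,"ty":0,"tz":0,"rx":0,"ry":0,"rz":0},
    {"tx":-3,"ty":0,"tz":0,"rx":0,"ry":0,"rz":0},
    {"tx":-2,"ty":0,"tz":0,"rx":0,"ry":0,"rz":0},
  ],
)

```text
clock: 5.2
position: [0.5167, 0.1297, 0.1716]
tool_rot: [-0.555, 0.557, -0.43, 0.443]
force: [-1.0, -6.2, 4.0]
grip_width: -0.0003
```

```bash
python3 t.py
```

```text
[0.5167 0.1297 0.1716] rel web (x,y,z mm) [  4.7128  -1.5728 -25.1821] F in web [ 5.8049 -4.0338 -2.4852] 5.2
```

>>> arm_command(
  steps=[
    {"tx":-2,"ty":0,"tz":0,"rx":0,"ry":0,"rz":0},
    {"tx":-2,"ty":0,"tz":0,"rx":0,"ry":0,"rz":0},
  ],
)

```text
clock: 5.37
position: [0.5165, 0.1319, 0.173]
tool_rot: [-0.554, 0.558, -0.429, 0.445]
force: [-2.0, -7.7, 3.5]
grip_width: 0.0001
```

```bash
python3 - <<'E'
exec(open('t.py').read())
a=snap('wrist','w3');cv2.imwrite('pics/w3x.png',cv2.resize(a[0:300,100:500],(800,600),interpolation=cv2.INTER_CUBIC))
E
```

```text
[0.5165 0.1319 0.173 ] rel web (x,y,z mm) [  2.5278  -2.9836 -24.8226] F in web [ 7.0488 -3.462  -3.7603] 5.3667
```

View pics/w3x.png

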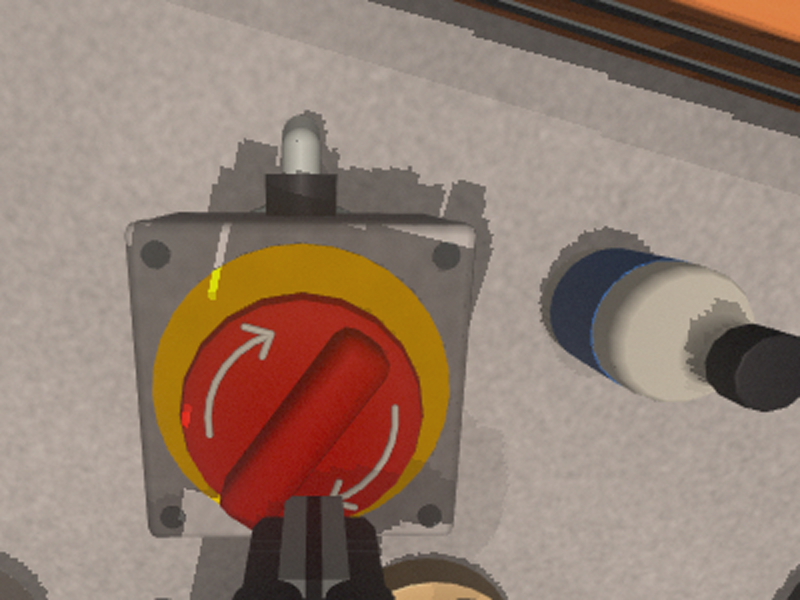

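The web has turned about 40° (~0.7 rad), past the 0.6 needed for a sure release. Now I withdraw the finger sideways and then lift.

>>> arm_command(
  steps=[
    {"tx":5,"ty":0,"tz":0,"rx":0,"ry":0,"rz":0},
    {"tx":8,"ty":0,"tz":0,"rx":0,"ry":0,"rz":0},
    {"tx":10,"ty":0,"tz":0,"rx":0,"ry":0,"rz":0},
    {"tx":3,"ty":-10,"tz":-5,"rx":0,"ry":0,"rz":0},
    {"tx":0,"ty":-20,"tz":-15,"rx":0,"ry":0,"rz":0},
    {"tx":-10,"ty":-15,"tz":-15,"rx":0,"ry":0,"rz":0},
    {"tx":0,"ty":0,"tz":0,"rx":0,"ry":0,"rz":0},
  ],
)

```text
clock: 6.0
position: [0.4852, 0.1078, 0.2211]
tool_rot: [-0.555, 0.556, -0.43, 0.444]
force: [0.3, -0.1, -0.3]
grip_width: 0.0
```

```bash
python3 - <<'E'
exec(open('t.py').read())
print(R)
a=snap('wrist','w4');cv2.imwrite('pics/w4x.png',cv2.resize(a,(800,600),interpolation=cv2.INTER_CUBIC))
for z in(.182,.1755):
  for a in(26,-26): print(z,a,(proj('w4',[.5400+a*.00097,.1403+a*.000244,z])+.5)/.64-.5)
for z in(.168,.1615):
  for a in(30,-30): print(z,a,(proj('w4',[.5400+a*.000244,.1403-a*.00097,z])+.5)/.64-.5)
print('reset go',R.T@(np.array([.5602,-.1923,.23])-p)*1000)
E
```

```text
[0.4852 0.1078 0.2211] rel web (x,y,z mm) [ 18.504  -51.1398 -60.9237] F in web [0.1524 0.3152 0.2692] 6.0
[[ 0.2354  0.0146  0.9718]
 [-0.9718 -0.0139  0.2356]
 [ 0.017  -0.9998  0.0109]]
0.182 26 [342.8156 118.3219]
0.182 -26 [349.1141 271.9116]
0.1755 26 [344.5288 119.242 ]
0.1755 -26 [350.486  267.8445]
0.168 30 [430.0619 193.8643]
0.168 -30 [268.174  195.7014]
0.1615 30 [428.8804 192.3391]
0.1615 -30 [272.0338 194.1131]
reset go [309.4388  -3.5826   2.2605]
```

View pics/w4x.png

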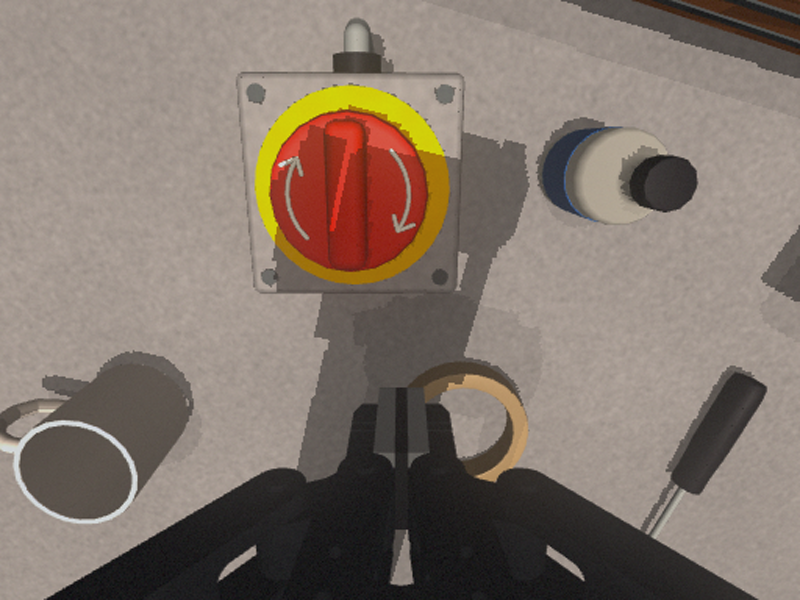

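>>> arm_command(
  steps=[
    {"tx":38,"ty":0,"tz":-5,"rx":-0.011,"ry":0,"rz":0.016},
    {"tx":39,"ty":0,"tz":-5,"rx":0,"ry":0,"rz":0},
    {"tx":39,"ty":0,"tz":-5,"rx":0,"ry":0,"rz":0},
    {"tx":39,"ty":0,"tz":-5,"rx":0,"ry":0,"rz":0},
    {"tx":39,"ty":0,"tz":-5,"rx":0,"ry":0,"rz":0},
    {"tx":39,"ty":0,"tz":-5,"rx":0,"ry":0,"rz":0},
    {"tx":39,"ty":0,"tz":-5,"rx":0,"ry":0,"rz":0},
    {"tx":35,"ty":0,"tz":-5,"rx":0,"ry":0,"rz":0},
    {"tx":15,"ty":0,"tz":0,"rx":0,"ry":0,"rz":0},
    {"tx":0,"ty":0,"tz":0,"rx":0,"ry":0,"rz":0},
  ],
)

```text
clock: 6.88
position: [0.5264, -0.2301, 0.2148]
tool_rot: [0.558, -0.556, 0.436, -0.435]
force: [0.2, 0.1, 0.1]
grip_width: 0.0
```

```bash
python3 - <<'E'
from h import *
np.set_printoptions(precision=4,suppress=True)
p,R,s=tool();print(p,R,s['clock'])
a=snap('wrist','w5');cv2.imwrite('pics/w5x.png',cv2.resize(a,(800,600),interpolation=cv2.INTER_CUBIC))
print('reset go',R.T@(np.array([.5602,-.1923,.17])-p)*1000, (proj('w5',[.5602,-.1923,.162])+.5)/.64-.5)
E
```

```text
[ 0.5264 -0.2301  0.2148] [[ 0.2412  0.0017  0.9705]
 [-0.9705  0.0039  0.2412]
 [-0.0033 -1.      0.0026]] 6.8833
reset go [-28.3617  44.9547  41.8112] [327.7866 244.4506]
```

View pics/w5x.png

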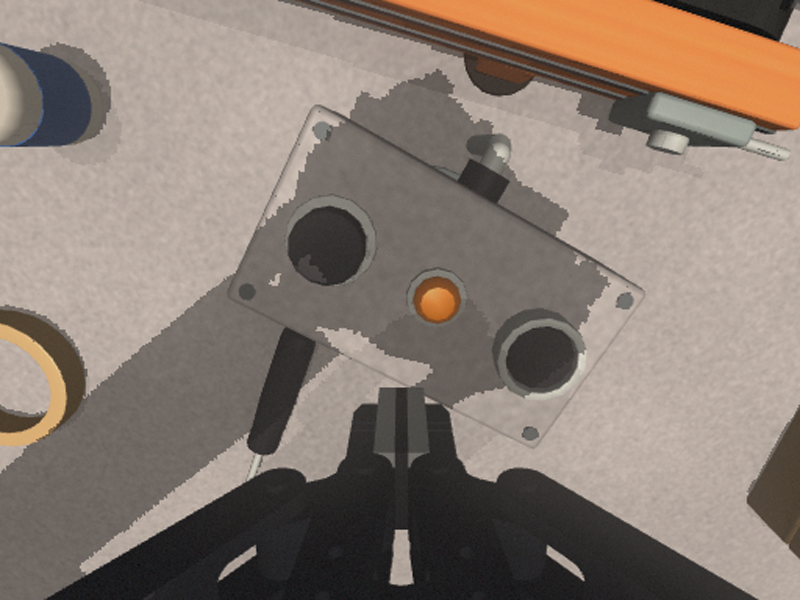

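The reset cap at (327,245) agrees with the predicted (328,244), and the ringed start button is at right (540,357), well away. Moving over and down.

>>> arm_command(
  steps=[
    {"tx":-14,"ty":0,"tz":21,"rx":0,"ry":0,"rz":0},
    {"tx":-14,"ty":5,"tz":20,"rx":0,"ry":0,"rz":0},
    {"tx":0,"ty":15,"tz":0,"rx":0,"ry":0,"rz":0},
    {"tx":0,"ty":12,"tz":0,"rx":0,"ry":0,"rz":0},
    {"tx":0,"ty":5,"tz":0,"rx":0,"ry":0,"rz":0},
    {"tx":0,"ty":0,"tz":0,"rx":0,"ry":0,"rz":0},
  ],
)

```text
clock: 7.43
position: [0.5599, -0.1825, 0.1738]
tool_rot: [0.561, -0.556, 0.436, -0.432]
force: [0.1, 0.7, -0.7]
grip_width: -0.0003
```

```bash
python3 - <<'E'
from h import *
np.set_printoptions(precision=4,suppress=True)
p,R,s=tool();print(p,s['force'],'reset go',R.T@(np.array([.5602,-.1923,.162])-p)*1000)
# head width (red mask) relative to model: latched w2 vs released w4
for f in('w2','w4'):
    h=cv2.cvtColor(cv2.imread(f'pics/{f}.png'),cv2.COLOR_BGR2HSV)
    m=cv2.inRange(h,(0,120,50),(8,255,255))|cv2.inRange(h,(172,120,50),(180,255,255))
    c=max(cv2.findContours(m,0,2)[0],key=cv2.contourArea);hull=cv2.convexHull(c)
    c0=np.array([.540,.1403]);A=lambda z:cv2.contourArea(np.float32([proj(f,[c0[0]+.03*np.cos(t),c0[1]+.03*np.sin(t),z]) for t in np.linspace(0,6.283,60)]))
    print(f,'sqrt area ratio vs out,in',np.sqrt(cv2.contourArea(hull)/A(.168)),np.sqrt(cv2.contourArea(hull)/A(.1615)))
E
```

```text
[ 0.5599 -0.1825  0.1738] [ 0.1259  0.7349 -0.7478] reset go [ 9.7006 11.6747 -2.0973]
w2 sqrt area ratio vs out,in 0.9349896590858338 0.9651008598099158
w4 sqrt area ratio vs out,in 0.9648428874612226 0.9955017526067432
```

Head size confirms it: w2 fits "in" and w4 fits "out", both with a ratio of 0.965. Next I correct the lateral 10 mm and press the reset.

>>> arm_command(
  steps=[
    {"tx":10,"ty":0,"tz":-2,"rx":0,"ry":0,"rz":0},
    {"tx":0,"ty":0,"tz":0,"rx":0,"ry":0,"rz":0},
  ],
)

```text
clock: 7.6
position: [0.5599, -0.1922, 0.1733]
tool_rot: [0.561, -0.556, 0.436, -0.431]
force: [-0.2, -0.7, 0.7]
grip_width: 0.0004
```

>>> arm_command(
  steps=[
    {"tx":0,"ty":7,"tz":0,"rx":0,"ry":0,"rz":0},
    {"tx":0,"ty":4,"tz":0,"rx":0,"ry":0,"rz":0},
    {"tx":0,"ty":3,"tz":0,"rx":0,"ry":0,"rz":0},
  ],
)

```text
clock: 7.85
position: [0.5607, -0.1941, 0.1607]
tool_rot: [0.561, -0.556, 0.435, -0.433]
force: [0.3, 1.9, 2.8]
grip_width: 0.0003
```

>>> arm_command(
  steps=[
    {"tx":0,"ty":3,"tz":0,"rx":0,"ry":0,"rz":0},
    {"tx":0,"ty":2,"tz":0,"rx":0,"ry":0,"rz":0},
    {"tx":0,"ty":2,"tz":0,"rx":0,"ry":0,"rz":0},
  ],
)

```text
clock: 8.1
position: [0.5609, -0.1942, 0.1558]
tool_rot: [0.561, -0.555, 0.436, -0.433]
force: [-8.3, 4.8, 18.5]
grip_width: 0.0
```

Reset is at its stop (z = 0.156, 18 N). Letting go.

>>> arm_command(
  steps=[
    {"tx":0,"ty":-6,"tz":0,"rx":0,"ry":0,"rz":0},
    {"tx":0,"ty":-15,"tz":0,"rx":0,"ry":0,"rz":0},
    {"tx":0,"ty":-25,"tz":0,"rx":0,"ry":0,"rz":0},
    {"tx":0,"ty":-25,"tz":-20,"rx":0,"ry":0,"rz":0},
    {"tx":0,"ty":-10,"tz":-25,"rx":0,"ry":0,"rz":0},
    {"tx":0,"ty":0,"tz":-20,"rx":0,"ry":0,"rz":0},
    {"tx":0,"ty":0,"tz":0,"rx":0,"ry":0,"rz":0},
    {"tx":0,"ty":0,"tz":0,"rx":0,"ry":0,"rz":0},
  ],
)

```text
clock: 8.77
position: [0.4964, -0.2123, 0.2408]
tool_rot: [0.56, -0.556, 0.434, -0.434]
force: [-0.0, -0.7, -0.0]
grip_width: 0.0
```

```bash
python3 - <<'E'
from h import *
p,R,s=tool();print(p,s['force'],s['clock'])
a=snap('scene','s9');cv2.imwrite('pics/s9x.png',cv2.resize(a[100:250,100:360],(780,450),interpolation=cv2.INTER_CUBIC))
E
```

```text
[ 0.4964292  -0.21233066  0.24081831] [-0.01265827 -0.65651705 -0.03179739] 8.7667
```

View pics/s9x.png

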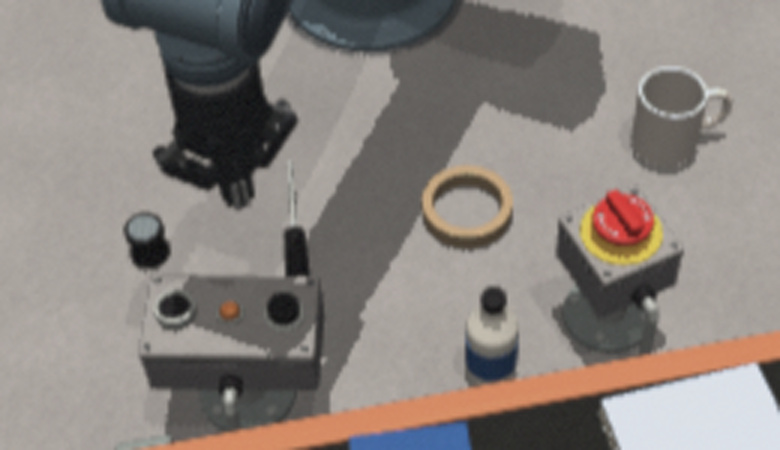

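The scene view shows the mushroom head out at (625,218), nothing displaced, and the gripper at (235,190), clear of everything. Handing in.

```bash
python3 -c "
from cell import ticket
print(ticket.sign_off())"
```

```text
the job is handed in; nothing more can be done
None
```

I did the stop-button check in the order asked and handed it in at about 8.8 s on the robot's clock. `sign_off` gives no verdict.

- **Stop button pressed:** I pressed it with the shut fingers to its hard stop. The tool tip was at z = 0.1728 m, where the stop should be at 0.173 m, with about 21 N, above the suggested 12–15 N. With the finger lifted off, the head's size in the wrist picture fitted the latched height, so it stayed in by itself.
- **Turned free:** I pushed the near end of the web sideways with one fingertip until it had turned about 0.7 rad clockwise. After the finger was withdrawn, the head's size fitted the "out" height and the web was back at its rest angle.
- **Reset pressed:** I pressed it to its stop (z = 0.156 m, about 18 N) and let it go. I did not measure it coming back out; the last scene picture only shows the finger clear of it.
- **Everything else:** The start button was never touched. In the last picture the loose items around the stations look unmoved and the gripper is clear; the measured force is near zero.

Three readings were off:
- The head measured about 3.5% smaller than the model in both pictures, so the in/out judgement rests on comparing the two.
- The top and wrist cameras disagreed by about 2 mm on the stop button's position.
- I overshot the reset by 10 mm sideways while still above it, and corrected that before pressing.

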